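# Open the battery door of a spattered workshop radio by its flush catch

## Task

The radio lies face down on the paint bench to have its batteries changed. Feel with the fingertips along the flat grey strip of its back panel for the recessed flush catch button, press it gently all the way down so that the battery door pops ajar, then let the button come back up and move clear. Do not pull the door open any further, and leave the fresh batteries, the jar, the tape and the tools on the bench where they are.

Things in the scene. Friction and masses are not known exactly. Their poses are not given: they have to be found in the camera images.
- radio: Black spattered radio, fixed, lying on its face: 240 (x) x 420 (y) x 120 mm high. Origin: centre of its underside; x away from the robot at yaw 0, y along its length, z up. Its flat back panel is on top, z = 120. From near to far, x in mm: margin -120 to -80, lighter grey catch strip -80 to -10 (full length), battery door -7 to 81 (y -110 to 110), far margin to 120; handle to 163, below z 80.
- strip_mid (a point): Middle of the catch strip, on the panel's surface (radio x -45, y 0, z 120 mm), axes as the radio's. NOT the button: its centre lies on this centre line (x = 0), anywhere from y = -50 to +50 mm from here, new each time; find it by touch or eye. It is a 46 mm square plate, a bit lighter, in a 48 mm square opening, its top 3 mm below the surface. The rest is rigid: touch down at 20 mm/s or so.
- catch (a joint): Travel of the catch button, straight down, m: 0 up (at rest), 0.008 fully down (its top then 11 mm below the panel's surface). It springs back by itself. It takes about 1.2 N to start it and 4 to 5 N to push it fully down; over the last 6 mm of travel it kicks the door up.
- door (a joint): Angle of the battery door, rad: 0 shut and flush with the panel, growing as its free far edge rises. Hinged along its near edge beside the strip (radio x -8, z 112 mm); it stays where it is left (light friction). A full press of the catch kicks it to about 0.3 rad.
- door_edge (a point): Middle of the battery door's free (far) edge, on its upper face, 89 mm from the hinge. The door is 4 mm thick.
- cell_a: Fresh battery standing in front of the radio, orange and black, 33 mm diameter, 61 mm high, loose. Origin: centre of its underside.
- cell_b: A second battery like cell_a.
- paint_jar: Closed paint jar with a green cap, 70 mm diameter, 85 mm high, loose. Origin: centre of its underside.
- tape_roll: Roll of yellow tape lying flat, 104 mm diameter, 25 mm high, loose. Origin: centre of its underside.
- scraper: Steel scraper with a wooden handle lying along x on the bench, loose.
- screwdriver: Screwdriver with a red handle lying along x on the bench, loose.

How it is judged (in metres and radians):
On the way:
1. the catch button is pressed fully down (at least 7 of its 8 mm) (value of joint catch above 0.007 m), for 0.1 s.
At the end, for the whole second after the job is handed in: The battery door stands ajar between 0.2 and 0.6 rad (free edge 18 to 50 mm up), lifted by the catch; the button is back up (within 2 mm); the batteries, jar, tape and tools are within 20 mm of where they stood (value of joint door between 0.2 and 0.6 rad and value of joint catch below 0.002 m and distance of each of cell_a, cell_b, paint_jar, tape_roll, scraper, screwdriver from where it was at the start of the episode below 0.02 m); the robot touches nothing.
It fails at once if the door is pulled or lifted open beyond 0.6 rad (value of joint door above 0.6 rad).
It fails at once if the fingertips push on the radio, its catch or anything else with more than 80 N, as in a fast blow (contact force between the fingers and anything else above 80 N).
It fails at once if a battery, jar, tape or tool is lifted or moved by more than 20 mm (distance of any of cell_a, cell_b, paint_jar, tape_roll, scraper, screwdriver from where it was at the start of the episode above 0.02 m).
It also fails if it takes over 67 s, if anything falls off the work surface, if the arm or the gripper's body presses on something with over 40 N, if the wrist force passes 120 N, or if a joint passes its speed limit or range.

## Robot

A 7-joint arm with a two-finger parallel gripper is mounted at the origin on the work surface. World frame = base frame: x ahead of the robot, y to its left, z up, the work surface at z = 0. Lengths are in mm, angles in rad, forces in N, time in s.
With the tool pointing down it reaches from about 400 to 850 mm from the base axis. Payload 10.4 kg.
Tool frame: the origin (TCP) lies at the very end of the fingers, on their centre line; the grasp point (between the pads) lies 19 mm behind it (manip.grasp_offset is the distance from the TCP to the grasp point, in mm); z points along the fingers, y is the line along which they close (so a half turn about z gives the same grasp; the last joint's range is limited). The gripper opens to 85 mm and grips with 20 to 120 N. Pads are 22 mm wide; open, the fingers measure 114 mm over their backs; the gripper's body (76 mm by 85 mm) begins 54 mm behind the grasp point. The pads swing forward as they close: fully open they stand 13 mm farther back than shut.
Start: joints at [1.142, 0.332, -0.065, 1.46, 0.022, 1.35, -0.088], TCP at [246.744, -574.255, 231.338] pointing down, gripper open.
Joint ranges: [-2.6, 2.6], [-0.5, 2.12], [-1.47, 1.34], [0.16, 2.42], [-1.27, 4.41], [0.06, 2.06], [-2.6, 2.6]. Speed limits (rad/s): [2.22, 2.22, 2.79, 2.79, 3.14, 3.14, 3.14].

## Interface

Orientations are given as a unit quaternion [x, y, z, w].
In Python, from cell import manip, capture, ticket gives the robot as it stands.
- The arm moves only by the shell command python3 -m crank 'ROWS'. ROWS is JSON, a list of rows, each a list of 5 numbers: the shift along the tool's x, y, z in cm, then the turn about the tool's z in units of 10 degrees (1.0 is 10 degrees), then the finger opening in cm, from 0 to 8.54. A call has 1 to 10 rows; each row shifts and turns the commanded pose from where the row before left it, along the tool's axes as they then stand; what a row does not reach is not made up. A row lasts 1/8 s, in which the tool goes at most 62.5 mm and 10.7 degrees, less where a joint would pass 70% of its speed; a pose out of reach is approached as far as the arm can. A call with a gripper value outside its range is refused whole. The fingers move at their own pace and stop on an object; the grip force is fixed at half the most. Time passes only in rows, so rows that do not move let the fingers close. It gives the time, the measured TCP pose, the force, the opening and the grip force at its end, in the units of the state.
- manip.state(): the state, without advancing time (a new reading comes with each control period).
- capture(name): name is "scene" or "top" or "wrist"; returns a dict with "pixels" (480x640x3 uint8, red, green, blue), "depth" (480x640 float32, mm along the optical axis (not along the pixel's ray), 0 where there is no reading), "mtx" (3x3 intrinsics, pixels), "R" (3x3) and "t" (3): a world point X has camera coordinates R X + t. Camera axes: x right, y down, z forward; pixel columns grow to the right and rows downward; lengths in mm; the calibration is good to about 2 mm. A picture is of the moment at which its call begins.
- ticket.hand_in(): hands the job in; it is judged then, once.
The state is a dict: "time_s": time; "joint_positions": joint angles; "qd": joint speeds; "joint_torque": joint torques, N m; "eef_pos": TCP position; "eef_rot": TCP orientation; "contact_force": force on the tool from outside, world axes, zero at the start; "wrist_torque": the same for the moment, N m; "opening": finger opening in mm; "finger_force": force on a finger pad.
Only numpy, scipy, OpenCV 4.12 (cv2) and the standard library are available. Lean on these libraries where they do the work, as an engineer would, in place of code of your own. Each camera call takes 0.05 s, during which the arm holds its last target. There are 200 camera calls.

## Working session

There is one attempt and no reset: what is moved stays moved. The work goes in short steps, Python scripts to look and compute and a shell command to move; the robot and the scene stay as the last step left them, time stands still between calls to the robot, and variables do not carry over. Pictures are saved under pics/ and viewed, at most 10 in all, crops included, and the job is handed in when it is done.

```bash
ls; mkdir -p pics; python3 - <<'E'
from cell import manip,capture
import cv2,numpy as np
s=manip.state();print({k:np.round(v,3).tolist() for k,v in s.items()})
for n in("top","scene"):
    c=capture(n);np.savez(f"{n}0.npz",**c);cv2.imwrite(f"pics/{n}0.png",c["pixels"][:,:,::-1]);print(c["mtx"],c["R"],c["t"])
E
```

```text
pics
{'time_s': 0.0, 'joint_positions': [1.142, 0.333, -0.065, 1.461, 0.022, 1.35, -0.088], 'qd': [0.001, 0.0, -0.002, -0.002, 0.0, 0.002, 0.0], 'joint_torque': [0.0, -62.545, 0.049, -39.161, 0.016, 0.01, -0.0], 'eef_pos': [246.523, -573.909, 230.497], 'eef_rot': [0.979, 0.201, -0.0, -0.001], 'contact_force': [-0.589, -0.373, -0.087], 'wrist_torque': [0.003, 0.006, -0.019], 'finger_force': 0.0, 'opening': 85.51}
[[504.42009035   0.         326.61449809]
 [  0.         504.42009035 242.71527356]
 [  0.           0.           1.        ]] [[-0.00473392 -0.99992718 -0.01110045]
 [-0.98808468  0.00638499 -0.15377876]
 [ 0.15383843  0.01024021 -0.98804295]] [ -21.9408449   518.06004843 1214.41240501]
[[513.27999394   0.         321.19625911]
 [  0.         513.27999394 232.52256289]
 [  0.           0.           1.        ]] [[ 0.81520768  0.57914908  0.00477336]
 [ 0.4760453  -0.66533953 -0.57506886]
 [-0.32987469  0.47107288 -0.81809109]] [-428.91486366 -204.98766999 1365.99695547]
```

View pics/top0.png

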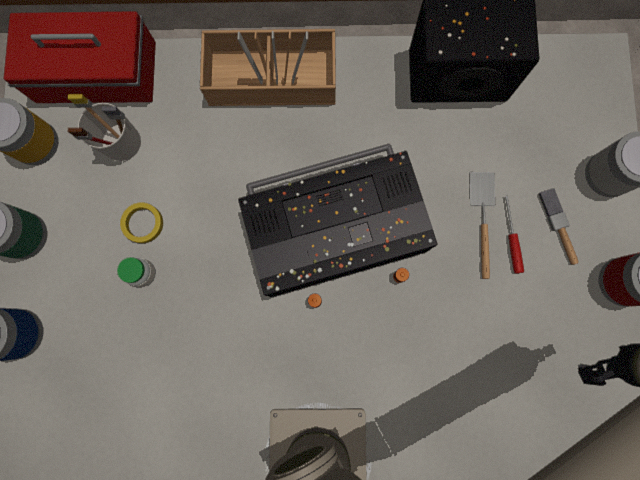

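View pics/scene0.png

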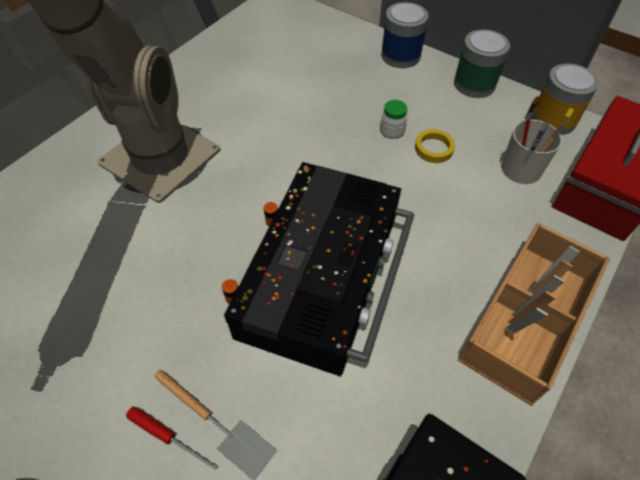

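The top view shows the radio with panel corners at about (240,198), (405,152), (436,243) and (266,293). A lighter square plate sits on the strip near (359,233). In the scene view the same plate is near (292,256).

```bash
cat > h.py <<'E'
import numpy as np,cv2
def ray(c,uv,z):
    d=c["R"].T@np.linalg.solve(c["mtx"],np.r_[uv,1]); o=-c["R"].T@c["t"]
    return o+d*(z-o[2])/d[2]
def dep(c,uv):
    u,v=np.int32(np.round(uv)); Z=np.median(c["depth"][v-1:v+2,u-1:u+2])
    return c["R"].T@(np.linalg.solve(c["mtx"],np.r_[uv,1])*Z-c["t"])
E
python3 - <<'E'
from h import *
t=dict(np.load("top0.npz"));s=dict(np.load("scene0.npz"))
# panel-height mask from depth (whole cloud)
for n,c in(("top",t),("scene",s)):
    v,u=np.mgrid[:480,:640]; P=np.linalg.solve(c["mtx"],np.stack([u.ravel(),v.ravel(),np.ones(u.size)]))*c["depth"].ravel()
    W=(c["R"].T@(P-c["t"][:,None])).T.reshape(480,640,3)
    m=((abs(W[...,2]-120)<12)&(W[...,0]>350)&(W[...,0]<850)&(abs(W[...,1])<300)).astype(np.uint8)
    k,l,st,ce=cv2.connectedComponentsWithStats(m); i=1+st[1:,4].argmax()
    w=W[l==i]; r=cv2.minAreaRect(w[:,:2].astype(np.float32)); print(n,r,np.median(w[:,2]))
pts={"top":[(240,198),(405,152),(436,243),(266,293)]}
C=[ray(t,p,120)[:2] for p in pts["top"]];print(np.round(C))
C=np.array(C);print("sides",np.linalg.norm(C-np.roll(C,-1,0),axis=1),C.mean(0))
print("btn",ray(t,(359,233),117),dep(t,(359,233)),ray(s,(292,256),117),dep(s,(292,256)))
for n,c,(u,v) in(("top",t,(359,233)),("scene",s,(292,256))):
    cr=c["pixels"][v-30:v+30,u-40:u+40,::-1]
    cr=cv2.convertScaleAbs(cv2.resize(cr,None,fx=5,fy=5,interpolation=cv2.INTER_CUBIC),alpha=2)
    cv2.imwrite(f"pics/crop_{n}.png",cr)
cv2.imwrite("pics/crops.png",np.vstack([cv2.imread("pics/crop_top.png"),cv2.imread("pics/crop_scene.png")]))
E
```

```text
top ((557.8590087890625, -49.01829528808594), (241.3128662109375, 420.9944763183594), 15.921514511108398) 119.49585984689864
scene ((558.60791015625, -50.9166259765625), (241.8124542236328, 424.3896484375), 15.725372314453125) 119.14317612250807
[[ 614.  179.]
 [ 724. -214.]
 [ 503. -279.]
 [ 390.  114.]]
sides [407.56957313 229.93886719 409.44729993 233.22134022] [557.52436998 -50.24826523]
btn [ 528.42566892 -101.44851226  117.        ] [ 528.38389591 -101.4354207   117.23863187] [ 526.58503738 -104.45639114  117.        ] [ 526.49224732 -104.34966797  116.77889116]
```

View pics/crops.png

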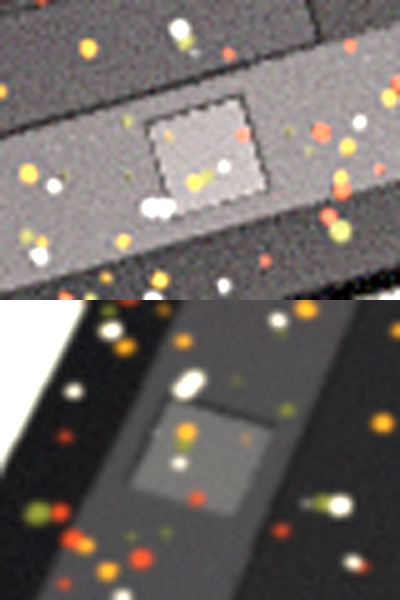

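Zoomed, the plate's centre is near (360.5,233.7) in the top view and (292.4,257.7) in the scene view, and its edges are parallel to the radio. The radio's yaw is about 15.8°, and its size and height (241×421 mm, z 119.5) match the given ones. The button lies about 43 mm from strip_mid towards −y. I'll start the approach high, with the fingers closing.

```bash
python3 -m crank '[[0,0,0,0.74,0],[4,-3.8,0,0,0],[4,-3.8,0,0,0],[4,-3.8,0,0,0],[4,-3.8,0,0,0],[4,-3.8,0,0,0],[4,-3.8,0,0,0],[4,-3.8,0,0,0],[4,-3.8,0,0,0],[4,-3.8,0,0,0]]'
cat >> h.py <<'E'
def go(tgt):
    from cell import manip
    from scipy.spatial.transform import Rotation as Rn
    s=manip.state();M=Rn.from_quat(s["eef_rot"]).as_matrix()
    print("t",s["time_s"],"pos",np.round(s["eef_pos"],1),"yaw",np.degrees(np.arctan2(M[1,0],M[0,0])).round(2),"z",M[:,2].round(3),"F",np.round(s["contact_force"],2),"op",s["opening"],"d_cm",np.round(M.T@(np.array(tgt)-s["eef_pos"])/10,2))
E
python3 - <<'E'
from h import *
t=dict(np.load("top0.npz"));s=dict(np.load("scene0.npz"))
a=ray(t,(360.5,233.7),117);b=ray(s,(292.4,257.7),117);print(a,b)
p=(a+b)/2
y=np.radians(15.8);ex=np.array([np.cos(y),np.sin(y)]);ey=np.array([-ex[1],ex[0]])
o=np.array([558.2,-50])-45*ex;d=p[:2]-o;print("strip",o,"off",d@ex,d@ey)
q=o+ey*(d@ey)+ex*(d@ex)/2;print("tgt",q);go([*q,150])
E
```

```text
time_s: 1.35
eef_pos: [500.1, -145.3, 231.2]
eef_rot: [0.99, 0.138, -0.0, 0.0]
contact_force: [0.7, -0.7, 0.6]
opening: 0.4
finger_force: 0.0
[ 526.7419027  -104.92719966  117.        ] [ 529.730228   -107.24639206  117.        ]
strip [514.90019029 -62.25261112] off 0.8968362912471104 -45.8091366436497
tgt [ 527.80458934 -106.20889126]
t 1.35 pos [ 500.1 -145.3  231.2] yaw 15.84 z [-0. -0. -1.] F [ 0.71 -0.7   0.64] op 0.3600852336019703 d_cm [ 3.73 -3.01  8.12]
```

```bash
python3 -m crank '[[3.7,-3,0,0,0],[0,0,2,0,0],[0,0,2,0,0],[0,0,2,0,0],[0,0,2,0,0],[0,0,0,0,0],[0,0,0,0,0]]'
python3 - <<'E'
from h import *
from cell import capture
go([527.8,-106.2,117])
c=capture("wrist");cv2.imwrite("pics/wrist1.png",c["pixels"][:,:,::-1])
E
```

```text
time_s: 2.22
eef_pos: [527.3, -108.0, 152.0]
eef_rot: [0.99, 0.138, 0.0, 0.0]
contact_force: [0.1, -0.3, 0.4]
opening: -0.2
finger_force: 0.0
t 2.225 pos [ 527.3 -108.   152. ] yaw 15.85 z [ 0.001 -0.    -1.   ] F [ 0.1  -0.3   0.45] op -0.1901044219933493 d_cm [ 0.09 -0.16  3.5 ]
```

View pics/wrist1.png

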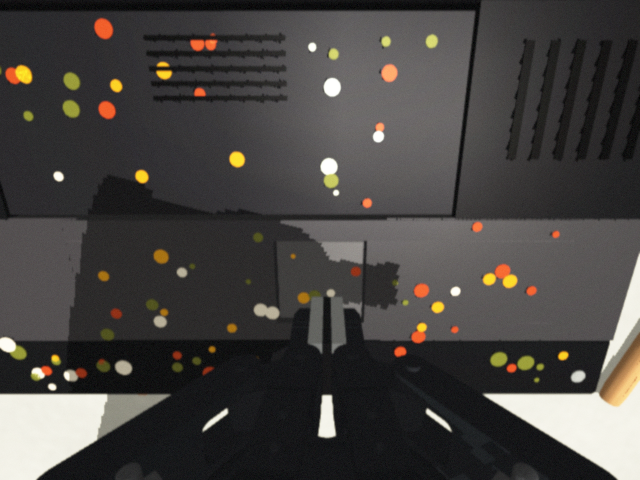

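The wrist view shows the plate at columns 277–365, so its centre is about column 321 and its far edge is at row 241. The closed fingertips are at about column 326, near the plate's middle. I'll correct by about 2 mm and descend gently.

```bash
python3 -m crank '[[0.1,-0.2,0.5,0,0],[0,0,0.6,0,0],[0,0,0.6,0,0],[0,0,0.4,0,0],[0,0,0.3,0,0],[0,0,0.25,0,0],[0,0,0.25,0,0],[0,0,0,0,0],[0,0,0,0,0]]'
python3 -c "
from h import *
go([527.8,-106.2,109])"
python3 -m crank '[[0,0,0.2,0,0],[0,0,0.2,0,0],[0,0,0.2,0,0],[0,0,0,0,0],[0,0,0,0,0]]'
python3 -c "
from h import *
go([527.8,-106.2,109])"
```

```text
time_s: 3.4
eef_pos: [527.5, -105.8, 122.4]
eef_rot: [0.99, 0.138, 0.0, 0.0]
contact_force: [0.4, 0.0, 1.0]
opening: -0.3
finger_force: 0.0
t 3.4 pos [ 527.5 -105.8  122.4] yaw 15.85 z [ 0. -0. -1.] F [0.44 0.03 0.98] op -0.26754796977661977 d_cm [0.01 0.05 1.34]
time_s: 4.03
eef_pos: [527.4, -105.8, 116.4]
eef_rot: [0.99, 0.138, -0.0, 0.0]
contact_force: [-0.4, 0.3, 1.8]
opening: -0.1
finger_force: 0.6
t 4.025 pos [ 527.4 -105.8  116.4] yaw 15.85 z [ 0. -0. -1.] F [-0.38  0.25  1.83] op -0.05926587434415501 d_cm [0.02 0.05 0.74]
```

The fingertips are below the panel surface (116.4 mm) with about 1.8 N on them, so they are on the sprung plate. Next is the full press.

```bash
python3 -m crank '[[0,0,0.15,0,0],[0,0,0.15,0,0],[0,0,0.15,0,0],[0,0,0.15,0,0],[0,0,0.1,0,0],[0,0,0,0,0],[0,0,0,0,0]]'
python3 -c "
from h import *
go([527.8,-106.2,109])"
```

```text
time_s: 4.9
eef_pos: [527.5, -105.8, 109.3]
eef_rot: [0.99, 0.138, 0.0, 0.0]
contact_force: [-0.6, -0.1, 3.5]
opening: 0.1
finger_force: 1.6
t 4.9 pos [ 527.5 -105.8  109.3] yaw 15.85 z [ 0. -0. -1.] F [-0.55 -0.12  3.48] op 0.1469000132754868 d_cm [0.02 0.05 0.03]
```

```bash
python3 -m crank '[[0,0,0.05,0,0],[0,0,0.05,0,0],[0,0,0.05,0,0],[0,0,0,0,0],[0,0,0,0,0]]'
```

```text
time_s: 5.52
eef_pos: [527.6, -105.8, 108.9]
eef_rot: [0.99, 0.138, 0.0, 0.0]
contact_force: [-5.7, 0.4, 15.2]
opening: 0.2
finger_force: 7.5
```

The button is on its stop: 15 N at z 108.9, held for more than 0.2 s. I'll retract straight up, then move back over the near side, away from the door.

```bash
python3 -m crank '[[0,0,-0.2,0,0],[0,0,-0.4,0,0],[0,0,-0.5,0,0],[0,0,-0.8,0,0],[0,0,-1.5,0,0],[0,0,-2,0,0],[0,0,-3,0,0],[0,0,-3,0,0],[0,0,-2,0,0],[0,0,0,0,0]]' && python3 -m crank '[[-3,3,0,0,0],[-3,4,0,0,0],[-3,4,0,0,0],[-3,4,0,0,0],[-1,4,0,0,0],[-1,4,0,0,0],[0,4,0,0,0],[0,0,0,0,0],[0,0,0,0,0]]'
python3 - <<'E'
from h import *
from cell import capture
go([527.8,-106.2,117])
ex=np.array([.9622,.2723]);ey=np.array([-.2723,.9622]);r=np.array([558.2,-50])
for n in("top","scene"):
    c=capture(n);cv2.imwrite(f"pics/{n}1.png",c["pixels"][:,:,::-1])
    v,u=np.mgrid[:480,:640]; P=np.linalg.solve(c["mtx"],np.stack([u.ravel(),v.ravel(),np.ones(u.size)]))*c["depth"].ravel()
    W=(c["R"].T@(P-c["t"][:,None])).T; d=W[:,:2]-r; a=d@ex; b=d@ey
    m=(a>5)&(a<72)&(abs(b)<95)&(W[:,2]<180)&(W[:,2]>100); k=np.polyfit(a[m],W[m,2],1)
    q=(abs(a+45)<15)&(abs(b+45.8)<15)
    print(n,"door angle",np.arctan(k[0]),m.sum(),"btn z",np.median(W[q,2]))
E
```

```text
time_s: 6.78
eef_pos: [528.3, -105.8, 244.0]
eef_rot: [0.99, 0.138, 0.002, 0.001]
contact_force: [1.1, 0.4, 0.5]
opening: 0.0
finger_force: 0.0
time_s: 7.9
eef_pos: [466.5, -402.9, 241.0]
eef_rot: [0.99, 0.138, -0.0, -0.001]
contact_force: [-0.2, 0.4, 0.1]
opening: -0.2
finger_force: 0.0
t 7.9 pos [ 466.5 -402.9  241. ] yaw 15.88 z [-0.001  0.001 -1.   ] F [-0.21  0.39  0.12] op -0.16930890970931062 d_cm [ 14.02 -26.84  12.44]
top door angle 0.34229811414445055 2484 btn z 117.098537164749
scene door angle 0.2811398803911772 2470 btn z 116.32565635266694
```

View pics/scene1.png

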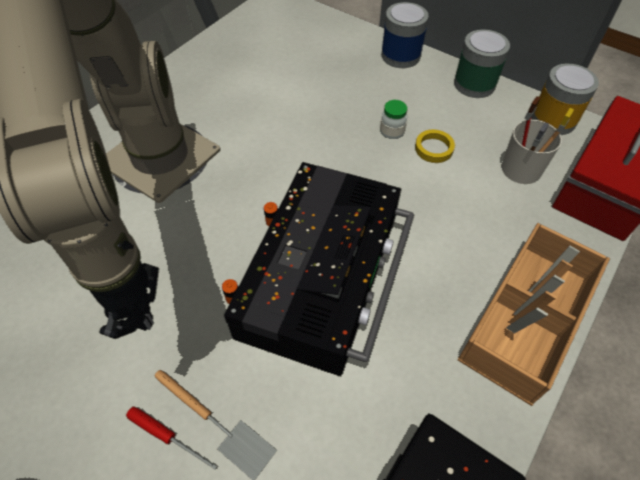

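The scene view shows the door ajar at about (335,260), at roughly 0.3 rad. The button is back up at z of about 117. The batteries, tape, jar and tools have not moved, and the arm is clear of everything.

```bash
python3 -c "
from cell import ticket
print(ticket.hand_in())"
```

```text
the job is handed in; nothing more can be done
None
```

I pressed the catch fully down (about 15 N on its stop); the door stands ajar at about 0.3 rad, the button is back up, the arm is clear, nothing else looks moved, and the job is handed in (no verdict came back).

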